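Show the tip of a thermowell to the inspection camera

TASK

Start the inspection camera by pressing the spring plunger on its control box all the way down to its stop, and let it come back up. Then take the thermowell (the steel fitting with the hexagonal collar and the plain round neck) out of the rack and hold it in the air in front of the camera: the end of its stem centred on the lens's line of sight, 100 mm from the front of the lens, with the stem pointing straight into the lens. Finish while holding it there still, touching nothing else with it, and leave the camera, the other two fittings and the other things on the bench as they are.

Things in the scene. Friction and masses are not known exactly. Their poses are not given: they have to be found in the camera images.
- plunger (a joint): Travel of the plunger, in m: 0 = up (at rest), 0.014 = down at its stop. A spring pushes it back up: about 3 N at first, 9 N at the stop, which is rigid.
- plunger_top (a point): Centre of the top face of the plunger's black mushroom head, 36 mm across and 10 mm thick, on a 12 mm steel stem. At rest it is 90 mm above the bench; it goes straight down when pressed.
- control: The camera's grey control box, fixed to the bench, 100 (x) by 120 (y) by 50 mm high; origin: centre of its underside, right below the plunger. A dark sleeve 28 mm across stands 12 mm above the box round the plunger's stem.
- rack: White plastic block fixed to the bench, 80 (x) by 200 (y) by 70 mm high; origin: centre of its underside. Three upright through holes 17 mm across, at y = -65, 0 and +65 mm, each hold one steel fitting hanging by its collar, stem down; which is where changes. The rack and the control box can change sides.
- well: Steel thermowell, 0.17 kg, 117 mm long, upright in the rack. Origin: centre of its stem's end face (tip); z runs from tip to neck. Stem 13 mm in diameter to z = 62 mm, hexagonal collar 26 mm across flats to z = 72, plain round neck 18 mm in diameter to z = 117. In the rack the tip is 8 mm above the bench, the neck's top 125 mm; lift straight up 65 mm or more to clear.
- well_tip (a point): Centre of the end face of the thermowell's stem (same as its origin).
- well_neck (a point): Point on the thermowell's axis in the plain neck, 96 mm from the tip (104 mm above the bench in the rack): a good place to grip.
- cam: Low dark foot plate of the inspection camera, 90 by 90 mm, 14 mm thick, fixed to the bench, with two upright arms to 92 mm height, 34 mm either side, that carry the head. Origin: centre of its underside; the lens leans towards its -x side.
- cam_head: The camera head, a white box 46 by 54 by 50 mm with a black lens barrel and a grey ring light 60 mm across, pivoted 75 mm above the bench with a stiff hinge. Origin: on the pivot and on the lens's axis. z points out of the lens along its line of sight: up and leaning 20 to 40 degrees from vertical, towards the robot's side. Do not turn it.
- cam_lens (a point): Centre of the front of the lens (the rim of the ring light), 50 mm from the head's pivot along its line of sight.
- cam_focus (a point): Point in the air on the lens's line of sight, 100 mm from the front of the lens: where the thermowell's tip belongs.
- nipple: Hose nipple, a steel fitting with a round collar 28 mm across and a ribbed neck 17 mm across; same stem as the thermowell, origin at the stem's end, top 122 mm above the bench in the rack. To be left alone.
- tplug: Plug with a T-handle, a steel fitting with a round collar 28 mm across and a crossbar 44 mm long, 10 mm thick; same stem, origin at the stem's end, top 116 mm above the bench in the rack. To be left alone.
- jar: Small amber jar, 42 mm across, 50 mm high, black cap; origin: centre of its underside. To be left alone.
- beaker: Glass beaker, 68 mm across, 90 mm high; origin: centre of its underside. To be left alone.
- bottle: White bottle, 70 mm across, 170 mm high; origin: centre of its underside. To be left alone.
- flask: Conical glass flask, 90 mm across at the foot, 125 mm high; origin: centre of its underside. To be left alone.
- spanner: Steel spanner, 160 mm long, lying flat; origin: middle of its underside. To be left alone.
There are look-alikes about, which are no part of the job. Leave any purple look-alike of the well alone.

How it is judged:
On the way, in this order (a step that is already met when the one before it is completed fails the run):
1. the plunger is pressed down to its stop (value of joint plunger above 0.0125 m), for 0.1 s.
2. the plunger has come back up and the thermowell is lifted clear of the rack (value of joint plunger below 0.003 m and height (world z) of well_tip above 0.08 m and contact force between the fingers and well above 1 N), for 0.2 s.
At the end, for the whole second after the job is handed in: The gripper holds the thermowell still in the air, touching nothing else: tip within 22 mm of the point 100 mm before the lens, axis within 0.22 rad of the line of sight, tip towards the lens; plunger up again, lens within 10 mm and bystanders within 30 mm of their start (distance between well_tip and cam_focus below 0.022 m and angle between the z axis of well and the z axis of cam_head, either way round below 0.22 rad and angle between well's own z axis and vertical below 1.2 rad and height (world z) of well_tip above 0.12 m and contact force between the fingers and well above 1 N and contact force between well and cam below 0.1 N and contact force between well and rack below 0.1 N and contact force between well and control below 0.1 N and linear speed of well below 0.02 m/s and angular speed of well below 0.2 rad/s and value of joint plunger below 0.003 m and distance of cam_lens from where it was at the start of the episode below 0.01 m and distance of each of nipple, tplug, jar, beaker, bottle, flask, spanner from where it was at the start of the episode below 0.03 m); the arm keeps its last pose, push and grip.
It fails at once if the camera head is turned (lens moved by more than 10 mm) (distance of cam_lens from where it was at the start of the episode above 0.01 m).
It fails at once if another fitting or a bench thing is moved by more than 30 mm (distance of any of nipple, tplug, jar, beaker, bottle, flask, spanner from where it was at the start of the episode above 0.03 m).
It also fails if it takes over 50 s, if anything falls off the work surface, if the arm or the gripper's body presses on something with over 40 N, if the wrist force passes 120 N, or if a joint passes its speed limit or range.

ROBOT

A 7-joint arm with a two-finger parallel gripper is mounted at the origin on the work surface. World frame = base frame: x ahead of the robot, y to its left, z up, the work surface at z = 0. Lengths are in m, angles in rad, forces in N, time in s.
With the tool pointing down it reaches from about 0.4 to 0.75 m from the base axis. Payload 19.5 kg.
Tool frame: the origin (TCP) lies at the very end of the fingers, on their centre line; the grasp point (between the pads) lies 19 mm behind it; x points along the fingers, y is the direction in which the jaws open and shut, and the axes are right-handed (so a half turn about x gives the same grasp; the last joint's range is limited). The gripper opens to 85 mm and grips with 20 to 120 N. Pads are 22 mm wide; open, the fingers measure 114 mm over their backs; the gripper's body (76 mm by 85 mm) begins 54 mm behind the grasp point. The pads swing forward as they close: fully open they stand 13 mm farther back than shut.
Start: joints at [1.099, 0.707, -0.028, 1.485, 0.022, 0.951, -0.075], TCP at [0.24, -0.523, 0.231] pointing down, gripper open.
Joint ranges: [-2.71, 2.71], [-0.32, 2.16], [-1.57, 1.52], [0, 2.45], [-1.46, 4.6], [0, 2.02], [-2.83, 2.83]. Speed limits (rad/s): [1.89, 1.89, 2.57, 2.57, 3.01, 3.01, 3.01].

INTERFACE

Orientations are given as a unit quaternion [x, y, z, w].
In Python, from station import ctrl gives the robot as it stands.
- The arm moves only by the shell command python3 -m crank 'ROWS' [OPENING] [FORCE]. ROWS is JSON, a list that holds one entry, the list of rows, each a list of 4 numbers: the shift along the tool's x, y, z normalised to -1 to 1, where 1 is 0.4 m, then the turn about the tool's x normalised to -1 to 1, where 1 is 2 pi rad. A call has 1 to 20 rows; each row is the pose to reach, as a shift and turn from the pose measured when the call began, along the tool's axes at that moment, turning the shorter way round; what a row does not reach only later rows make up. A row lasts 1/10 s, in which the tool goes at most 50 mm and 8.59 degrees, less where a joint would pass 70% of its speed; a pose out of reach is approached as far as the arm can. A call with a number of a shift or a turn outside -1 to 1 is refused whole. A call with a gripper value outside its range is refused whole. OPENING is the closure, from 0 (fully open) to 1 (shut), set as the call begins (- or left out, the last holds). The fingers move at their own pace and stop on an object; FORCE is the grip in N (left out, the last holds). Time passes only in rows, so rows that repeat a pose let the fingers close. It gives the time, the measured TCP pose, the force and the opening at its end, in the units of the state.
- ctrl.state(): the state, without advancing time (a new reading comes with each control period).
- ctrl.read_camera(name): name is "side" or "top" or "wrist"; returns a dict with "pixels" (400x640x3 uint8, red, green, blue), "K" (3x3 intrinsics, pixels), "cam_to_world" (4x4, takes a point from camera to world coordinates). Camera axes: x right, y down, z forward; pixel columns grow to the right and rows downward; lengths in m; the calibration is good to about 2 mm. A picture is of the moment at which its call begins. There is no depth.
- ctrl.hand_in(): hands the job in, once; it reports no verdict.
The state is a dict: "time_s": time; "qpos": joint angles; "qd": joint speeds; "joint_torque": joint torques, N m; "position": TCP position; "tool_rot": TCP orientation; "ft_force": force on the tool from outside, world axes, zero at the start; "moment": the same for the moment, N m; "grip_width": finger opening in m.
Only numpy, scipy, OpenCV 4.12 (cv2) and the standard library are available. Lean on these libraries where they do the work, as an engineer would, in place of code of your own. Each camera call takes 0.05 s, during which the arm holds its last target. There are 200 camera calls.

## Working session

There is one attempt and no reset: what is moved stays moved. The work goes in short steps, Python scripts to look and compute and a shell command to move; the robot and the scene stay as the last step left them, time stands still between calls to the robot, and variables do not carry over. Pictures are saved under pics/ and viewed, about 8 in all and at most 12, crops included, and the job is handed in when it is done.

```bash
mkdir -p pics; ls
cat > h.py <<'E'
import numpy as np,cv2,json
from scipy.spatial.transform import Rotation as R
from station import ctrl
def snap(n,f):
    c=ctrl.read_camera(n); cv2.imwrite(f'pics/{f}.png',c['pixels'][:,:,::-1]); np.savez(f'pics/{f}.npz',**c); return c
def ray(c,u,v):
    M=np.array(c['cam_to_world']); d=M[:3,:3]@np.linalg.inv(c['K'])@[u,v,1]; return M[:3,3],d/np.linalg.norm(d)
def onz(c,u,v,z):
    o,d=ray(c,u,v); return o+d*(z-o[2])/d[2]
def tri(*rs):
    A=sum(np.eye(3)-np.outer(d,d) for o,d in rs); b=sum((np.eye(3)-np.outer(d,d))@o for o,d in rs); return np.linalg.solve(A,b)
def proj(c,p):
    M=np.linalg.inv(np.array(c['cam_to_world'])); q=c['K']@(M[:3,:3]@p+M[:3,3]); return q[:2]/q[2]
E
python3 - <<'E'
from h import *
s=ctrl.state(); print(s['position'],s['tool_rot'],R.from_quat(s['tool_rot']).as_matrix().round(3),s['ft_force'],s['grip_width'])
for n in('side','top'):
    c=snap(n,n+'0'); print(n,np.array(c['cam_to_world']).round(3).tolist(),c['K'][0])
E
```

```text
pics
[ 0.23945418 -0.52247186  0.2308387 ] [-0.69075441 -0.15114059  0.69094025 -0.15038765] [[-0.     0.417 -0.909]
 [ 0.001 -0.909 -0.417]
 [-1.    -0.001  0.   ]] [0.01722479 0.67207775 0.14327049] 0.08537789796192691
side [[-0.785, -0.388, 0.483, -0.051], [-0.62, 0.494, -0.61, 0.775], [-0.002, -0.778, -0.628, 0.948], [0.0, 0.0, 0.0, 1.0]] [466.57166294   0.         321.39830765]
top [[-0.025, -0.985, 0.172, 0.413], [-0.999, 0.03, 0.029, -0.011], [-0.034, -0.171, -0.985, 1.195], [0.0, 0.0, 0.0, 1.0]] [427.1179964    0.         322.91834423]
```

View pics/top0.png

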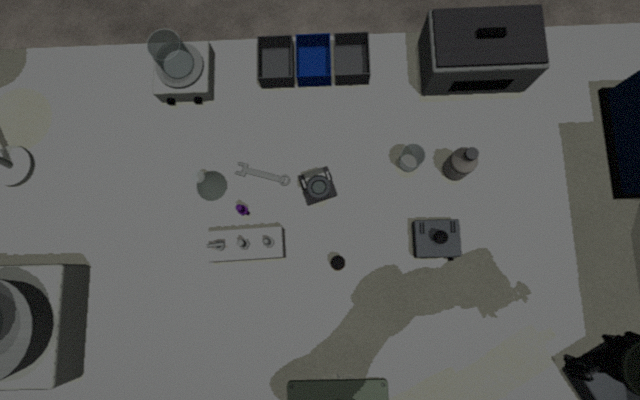

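View pics/side0.png

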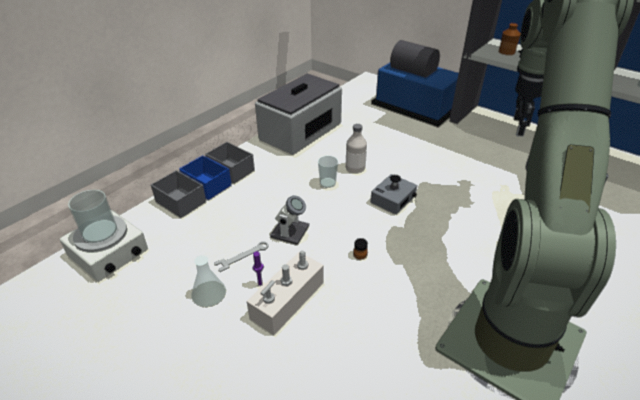

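Top: plunger at (439,236), rack at (247,243), camera at (318,185), purple decoy at (242,208). Side: rack fittings at (268,293), (286,272), (302,258); camera lens at (296,205). Next I'm enlarging these.

Run:
```python
import cv2,numpy as np
t=cv2.imread('pics/top0.png');s=cv2.imread('pics/side0.png')
def cr(i,u,v,w,h,W=400,H=300): 
    return cv2.convertScaleAbs(cv2.resize(i[v:v+h,u:u+w],(W,H),interpolation=cv2.INTER_CUBIC),alpha=1.3)
m=np.vstack([np.hstack([cr(t,200,215,100,75),cr(s,240,240,100,75)]),np.hstack([cr(t,290,155,60,45),cr(s,260,185,80,60)])])
cv2.imwrite('pics/m1.png',m)
```

```text
(no output)
```

View pics/m1.png

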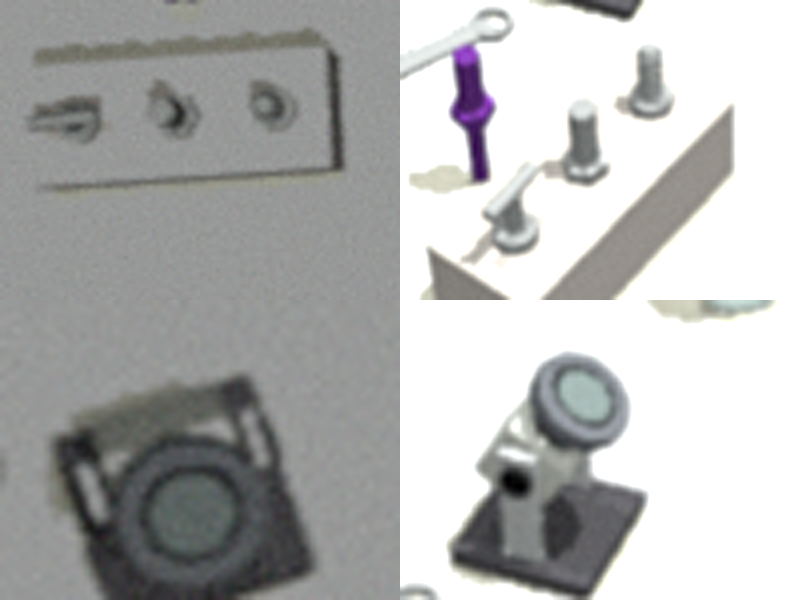

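The well is the middle fitting: hex collar and plain neck at top (240,239.5)/(244.5,243.7), side (285.5,267)/(286.3,282). The right one is ribbed and the left one is the T-plug. The lens is at about top (318.5,187) and side (297,205).

```bash
cat > m.py <<'E'
from h import *
t=dict(np.load('pics/top0.npz'));s=dict(np.load('pics/side0.npz'))
def both(a,b):
    p=tri(ray(t,*a),ray(s,*b)); return p, np.abs(proj(t,p)-a).max().round(1)
print('neck top',both((240,239.5),(285.5,267)), onz(t,240,239.5,.125),onz(s,285.5,267,.125))
print('collar',onz(t,244.5,243.7,.08),onz(s,286.3,282,.08))
print('lens',both((318.5,187),(297,205)))
A,B=onz(t,302,176.8,.092),onz(t,326,168.5,.092); print('arms',A,B,(A+B)/2)
# plunger head (dark blob)
for n,c,(u,v) in(('t',t,(439,236)),('s',s,(396,181))):
    g=c['pixels'].max(2)[v-22:v+22,u-22:u+22]; m=(g<(45 if n=='t' else 40)).astype('uint8')
    k,l,st,ce=cv2.connectedComponentsWithStats(m)
    for i in range(1,k):
        if st[i,4]>25: print(n,st[i],ce[i]+[u-22,v-22],onz(c,*(ce[i]+[u-22,v-22]),.088))
# lens glass / ring ellipse in both
for n,c,(u,v) in(('t',t,(318,187)),('s',s,(297,205))):
    p=c['pixels'][v-14:v+15,u-14:u+15].astype(int); gr=p[:,:,1]-p[:,:,0]
    m=cv2.resize(gr.astype('float32'),None,fx=4,fy=4,interpolation=cv2.INTER_CUBIC); 
    th=(m.max())/2; mm=(m>th).astype('uint8'); cs,_=cv2.findContours(mm,0,1); b=max(cs,key=cv2.contourArea)
    e=cv2.fitEllipse(b); print(n,m.max(),'glass ctr',(np.array(e[0])-1.5)/4+[u-14,v-14],'axes',np.array(e[1])/4,e[2])
# rack top corners (top view)
for uv in((283,226),(285.5,257.5),(209,262),(208.5,230)): print('rack',onz(t,*uv,.07))
E
python3 m.py
```

```text
neck top (array([0.49423501, 0.2313979 , 0.11583174]), np.float64(1.2)) [0.49672006 0.23151726 0.125     ] [0.48467014 0.2358224  0.125     ]
collar [0.48893136 0.22978508 0.08      ] [0.48001592 0.24151153 0.08      ]
lens (array([0.62728807, 0.0306992 , 0.10786161]), np.float64(0.4))
arms [0.66049487 0.07515128 0.092     ] [0.68095187 0.01102424 0.092     ] [0.67072337 0.04308776 0.092     ]
t [ 13  15  18  15 192] [438.72916667 236.16145833] [ 0.49414668 -0.27350674  0.088     ]
s [17 17  9  6 46] [394.84782609 178.39130435] [ 0.48798153 -0.270975    0.088     ]
t 11.952175 glass ctr [318.19563866 186.91413021] axes [10.09857941 11.01168537] 3.6749024391174316
s 17.230463 glass ctr [296.44105148 203.71812439] axes [ 8.88604546 11.88740635] 132.51437377929688
rack [0.53359794 0.1295366  0.07      ]
rack [0.45070798 0.12369778 0.07      ]
rack [0.44421119 0.3255377  0.07      ]
rack [0.52855665 0.32867113 0.07      ]
```

```bash
cat >> h.py <<'E'
def rows(p,yaw=None):
    s=ctrl.state(); M=R.from_quat(s['tool_rot']).as_matrix(); d=M.T@(np.array(p)-s['position'])/0.4
    y=np.degrees(np.arctan2(M[1,1],M[0,1])); w=0 if yaw is None else -((yaw-y+180)%360-180)/360
    print('t',round(s['time_s'],2),'tcp',np.round(s['position'],4),'yaw',y.round(1),'F',np.round(s['ft_force'],1),'w',round(s['grip_width'],4),'-> row',d.round(4).tolist(),round(w,4),'rows>=',int(np.ceil(np.linalg.norm(d)*8)))
E
python3 -c "
from h import *
rows([.492,-.273,.12])"; python3 -m crank --help 2>&1 | head -5
```

```text
t 0.1 tcp [ 0.2395 -0.5225  0.2309] yaw -65.4 F [-0.6  1.5 -0.6] w 0.0853 -> row [0.2775, -0.3038, -0.8337] 0 rows>= 8
invalid input: not JSON, or not a number
```

```bash
python3 -m crank '[[[0.05,-0.09,-0.25,0],[0.11,-0.18,-0.5,0],[0.17,-0.27,-0.75,0],[0.2,-0.304,-0.834,0],[0.25,-0.304,-0.834,0],[0.2775,-0.304,-0.834,0],[0.2775,-0.304,-0.834,0],[0.2775,-0.304,-0.834,0],[0.2775,-0.304,-0.834,0],[0.2775,-0.304,-0.834,0],[0.2775,-0.304,-0.834,0],[0.2775,-0.304,-0.834,0]]]' 1 40
python3 - <<'E'
from h import *
rows([.492,-.273,.078])
w=snap('wrist','w1');t=snap('top','t1');s=snap('side','s1')
print('head expected in wrist',proj(w,np.array([.492,-.273,.09])))
a=cv2.resize(s['pixels'][140:215,350:450],(400,300));b=cv2.resize(w['pixels'],(400,250)); b=np.vstack([b,np.zeros((50,400,3),'uint8')])
cv2.imwrite('pics/m2.png',np.hstack([a,b])[:,:,::-1])
E
```

```text
time_s: 1.3
position: [0.4915, -0.2739, 0.1205]
tool_rot: [0.691, 0.15, -0.691, 0.15]
ft_force: [-0.5, 0.0, 0.5]
grip_width: -0.0001
t 1.3 tcp [ 0.4915 -0.2739  0.1205] yaw -65.5 F [-0.5  0.   0.5] w -0.0001 -> row [0.1062, -0.0015, -0.002] 0 rows>= 1
head expected in wrist [318.80756204 237.39599746]
```

View pics/m2.png

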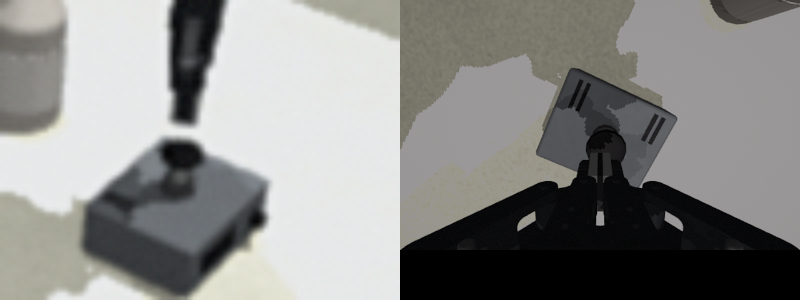

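The closed fingers stand over the mushroom head, about 5 mm off centre (wrist image head at (328,232), expected (319,237)). That's within its 18 mm radius, so I'm pressing.

```bash
python3 -c "
from h import *
w=dict(np.load('pics/w1.npz'));print(onz(w,328,232,.09))"; python3 -m crank '[[[0.04,0,0,0],[0.075,0,0,0],[0.095,0,0,0],[0.105,0,0,0],[0.112,0,0,0],[0.115,0,0,0],[0.115,0,0,0],[0.115,0,0,0],[0.115,0,0,0]]]'
```

```text
[ 0.49676627 -0.27616691  0.09      ]
time_s: 2.35
position: [0.4918, -0.2737, 0.0758]
tool_rot: [0.691, 0.15, -0.691, 0.15]
ft_force: [-6.2, 3.0, 27.6]
grip_width: -0.0004
```

The press reached the stop: z = 0.0758 with 27.6 N, against a 9 N spring. I'm releasing and going above the bench near the camera for a look.

```bash
python3 -m crank '[[[-0.05,0,0,0],[-0.15,0,0,0],[-0.27,0,0,0],[-0.36,-0.07,-0.02,0],[-0.42,-0.17,-0.06,0],[-0.48,-0.28,-0.1,0],[-0.54,-0.39,-0.14,0],[-0.56,-0.5,-0.18,0],[-0.56,-0.6,-0.22,0],[-0.56,-0.68,-0.25,0],[-0.56,-0.71,-0.27,0],[-0.56,-0.71,-0.27,0],[-0.56,-0.71,-0.27,0],[-0.56,-0.71,-0.27,0]]]' 0.6
python3 - <<'E'
from h import *
rows([.489,.231,.2],-88.2)
w=snap('wrist','w2')
print('lens expected',proj(w,np.array([.627,.031,.117])),'well neck',proj(w,np.array([.489,.231,.125])))
cv2.imwrite('pics/w2b.png',cv2.convertScaleAbs(w['pixels'][:,:,::-1],alpha=1.4))
E
```

```text
time_s: 3.75
position: [0.4719, 0.028, 0.2998]
tool_rot: [0.691, 0.149, -0.691, 0.15]
ft_force: [-0.4, -0.6, -0.4]
grip_width: 0.0338
t 3.75 tcp [0.4719 0.028  0.2998] yaw -65.6 F [-0.4 -0.6 -0.4] w 0.0338 -> row [0.2494, -0.4444, -0.2488] 0.0629 rows>= 5
lens expected [391.7626995   17.66518361] well neck [112.50462565  70.67761586]
```

View pics/w2b.png

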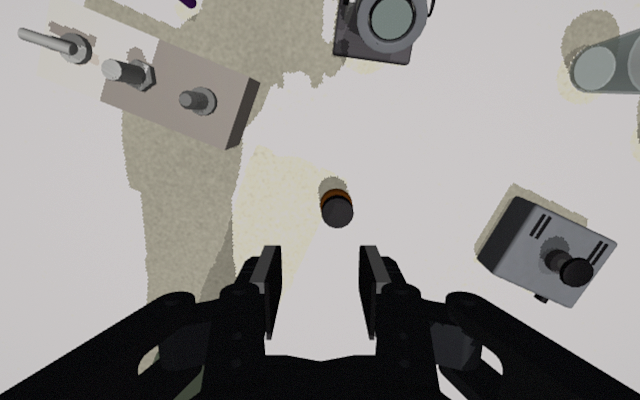

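The wrist view shows the well's neck top at (110,70), expected (112,71), and the lens at (392,18), which agrees. I'm moving above the well.

```bash
python3 -m crank '[[[0.05,-0.1,-0.055,0.02],[0.1,-0.2,-0.11,0.04],[0.15,-0.3,-0.17,0.063],[0.2,-0.4,-0.22,0.063],[0.25,-0.444,-0.249,0.063],[0.25,-0.444,-0.249,0.063],[0.25,-0.444,-0.249,0.063],[0.25,-0.444,-0.249,0.063],[0.25,-0.444,-0.249,0.063]]]'
python3 - <<'E'
from h import *
w2=dict(np.load('pics/w2.npz'));t=dict(np.load('pics/top0.npz'));s=dict(np.load('pics/side0.npz'))
print('tri3',tri(ray(w2,111,70),ray(t,240,239.5),ray(s,285.5,267)),onz(w2,111,70,.125))
rows([.489,.231,.085],-88.2)
w=snap('wrist','w3');print('neck exp',proj(w,np.array([.489,.231,.125])))
cv2.imwrite('pics/w3b.png',cv2.convertScaleAbs(w['pixels'][:,:,::-1],alpha=1.4))
E
```

```text
time_s: 4.7
position: [0.4897, 0.23, 0.2005]
tool_rot: [0.708, 0.01, -0.706, 0.01]
ft_force: [-0.0, 0.3, -0.1]
grip_width: 0.034
tri3 [0.49132527 0.23287936 0.12070124] [0.48899885 0.23232334 0.125     ]
t 4.7 tcp [0.4897 0.23   0.2005] yaw -88.3 F [-0.   0.3 -0.1] w 0.034 -> row [0.2887, -0.0026, 0.002] -0.0004 rows>= 3
neck exp [318.00919781 215.69773553]
```

View pics/w3b.png

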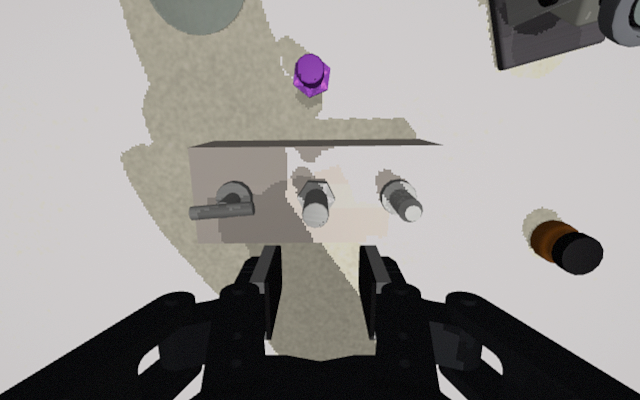

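The neck top is at (316,213), expected (318,216), so the tool is aligned to about 1 mm. I'm descending and gripping lightly.

```bash
python3 -m crank '[[[0.08,-0.004,0,0],[0.16,-0.004,0,0],[0.23,-0.004,0,0],[0.27,-0.004,0,0],[0.289,-0.004,0,0],[0.289,-0.004,0,0],[0.289,-0.004,0,0]]]' && python3 -m crank '[[[0,0,0,0],[0,0,0,0],[0,0,0,0],[0,0,0,0],[0,0,0,0],[0,0,0,0]]]' 1 25
```

```text
time_s: 5.45
position: [0.4901, 0.2318, 0.0857]
tool_rot: [0.708, 0.01, -0.706, 0.01]
ft_force: [-0.7, 0.3, 0.2]
grip_width: 0.0338
time_s: 6.05
position: [0.4906, 0.2321, 0.0866]
tool_rot: [0.708, 0.011, -0.706, 0.01]
ft_force: [-0.5, 0.2, 10.2]
grip_width: 0.0174
```

```bash
cat > l.py <<'E'
from h import *
w2=dict(np.load('pics/w2.npz'));t=dict(np.load('pics/top0.npz'));s=dict(np.load('pics/side0.npz'))
L=tri(ray(w2,392.5,18),ray(t,318.3,187),ray(s,296.6,204.3)); print('lens',L,[ (proj(c,L)).round(1).tolist() for c in(w2,t,s)])
c1,c2=onz(s,309,223.6,.014),onz(s,270.4,234.4,.014); print('foot side',c1,c2,(c1+c2)/2)
d1,d2=onz(t,337.2,195.5,.014),onz(t,298.2,175.5,.014); print('foot top',d1,d2,(d1+d2)/2)
A,B=onz(t,303.5,184.3,.092),onz(t,328.7,175.7,.092); print('arms',(A+B)/2,A-B)
for P in((c1+c2)/2,(d1+d2)/2,(A+B)/2):
    v=L-[P[0],P[1],.075]; print(v,np.linalg.norm(v),'tilt',np.degrees(np.arctan2(np.hypot(v[0],v[1]),v[2])),'az',np.degrees(np.arctan2(v[1],v[0])))
# normal from ellipse aspect: predict glass axis ratios for tilts
for th in(20,25,30,35,40):
    out=[]
    for c in(t,s):
        best=np.radians(198); n=np.array([np.sin(np.radians(th))*np.cos(best),np.sin(np.radians(th))*np.sin(best),np.cos(np.radians(th))])
        e1=np.cross(n,[0,0,1]);e1/=np.linalg.norm(e1);e2=np.cross(n,e1)
        pts=np.float32([proj(c,L+.012*(np.cos(a)*e1+np.sin(a)*e2)) for a in np.linspace(0,6.28,40)]); e=cv2.fitEllipse(pts); out.append((round(min(e[1])/max(e[1]),2),round(max(e[1]),1),round(e[2])))
    print(th,out)
E
python3 l.py
```

```text
lens [0.62805549 0.03067178 0.11022145] [[391.1, 18.7], [318.8, 187.0], [296.3, 204.1]]
foot side [ 0.61730831 -0.00957366  0.014     ] [0.67567832 0.09547304 0.014     ] [0.64649331 0.04294969 0.014     ]
foot top [ 0.62109295 -0.01677593  0.014     ] [0.68209572 0.09201522 0.014     ] [0.65159433 0.03761965 0.014     ]
arms [0.65064774 0.03795808 0.092     ] [-0.02107039  0.0671201   0.        ]
[-0.01843783 -0.01227791  0.03522145] 0.041608301857182096 tilt 32.166945289068764 az -146.34000613492051
[-0.02353885 -0.00694787  0.03522145] 0.04292901769501038 tilt 34.86935526431649 az -163.55518921979902
[-0.02259225 -0.0072863   0.03522145] 0.042474113460221986 tilt 33.97874085805893 az -162.12479851574992
20 [(0.99, 9.3, 62), (0.71, 8.6, 113)]
25 [(0.97, 9.3, 65), (0.71, 8.6, 121)]
30 [(0.95, 9.3, 67), (0.71, 8.6, 128)]
35 [(0.92, 9.3, 67), (0.71, 8.6, 135)]
40 [(0.88, 9.3, 68), (0.69, 8.6, 142)]
```

```bash
python3 -m crank '[[[-0.04,0,0,0],[-0.08,0,0,0],[-0.115,0,0,0],[-0.135,0,0,0],[-0.135,0,0,0],[-0.135,0,0,0]]]'
```

```text
time_s: 6.65
position: [0.4902, 0.232, 0.1403]
tool_rot: [0.708, 0.011, -0.706, 0.01]
ft_force: [0.4, 0.2, -2.2]
grip_width: 0.0169
```

Lens tilt is about 33° with azimuth about 197°, from the foot centre, arm centre and ring ellipse. Moves can't tilt the tool, so I'll lever the well about the jaw axis with its tip still 8 mm in its own hole.

```bash
python3 -m crank '[[[0.001,0,0.016,0],[0.002,0,0.031,0],[0.005,0,0.047,0],[0.0095,0,0.062,0],[0.015,0,0.077,0],[0.021,0,0.092,0],[0.027,0,0.104,0],[0.0325,0,0.114,0],[0.036,0,0.12,0],[0.039,0,0.125,0],[0.039,0,0.125,0],[0.039,0,0.125,0]]]' 1 20
python3 - <<'E'
from h import *
rows([.49,.232,.14])
w=snap('wrist','w4');s=snap('side','s4');t=snap('top','t4')
a=cv2.resize(s['pixels'][200:335,220:400],(800,600),interpolation=cv2.INTER_CUBIC)
cv2.imwrite('pics/m4.png',a[:,:,::-1])
E
```

```text
time_s: 7.85
position: [0.4403, 0.2305, 0.1245]
tool_rot: [0.708, 0.011, -0.706, 0.01]
ft_force: [2.0, 0.9, 1.7]
grip_width: 0.0178
t 7.85 tcp [0.4403 0.2305 0.1245] yaw -88.3 F [2.  0.9 1.7] w 0.0178 -> row [-0.0384, -0.0002, -0.1245] 0 rows>= 2
```

View pics/m4.png

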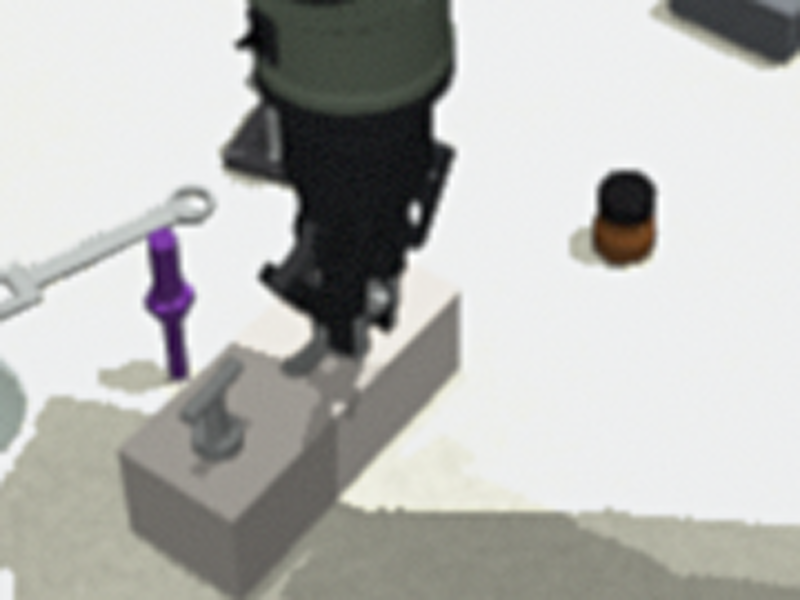

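The well has pivoted cleanly: the stem is slanted into the hole, with only about 2 N of force. I'm firming the grip, lifting out along its axis, then up.

```bash
python3 -m crank '[[[0,0,0,0],[0,0,0,0],[0,0,0,0],[-0.02,0,0.013,0],[-0.05,0,0.032,0],[-0.1,0,0.045,0],[-0.17,0,0.045,0],[-0.25,0,0.045,0],[-0.33,0,0.045,0],[-0.4,0,0.045,0],[-0.44,0,0.045,0],[-0.44,0,0.045,0]]]' 1 60; python3 -c "
from h import *
rows([.501,-.008,.297],-72.5)"
```

```text
time_s: 9.2
position: [0.4214, 0.2297, 0.302]
tool_rot: [0.709, 0.011, -0.705, 0.01]
ft_force: [1.2, -0.1, -2.8]
grip_width: 0.0167
t 9.2 tcp [0.4214 0.2297 0.302 ] yaw -88.3 F [ 1.2 -0.1 -2.8] w 0.0167 -> row [0.0121, 0.6, -0.1815] -0.044 rows>= 6
```

```bash
python3 -m crank '[[[0,0.06,-0.02,-0.01],[0,0.14,-0.04,-0.02],[0,0.24,-0.07,-0.03],[0,0.34,-0.1,-0.04],[0.005,0.44,-0.13,-0.044],[0.01,0.53,-0.16,-0.044],[0.012,0.58,-0.175,-0.044],[0.012,0.6,-0.18,-0.044],[0.012,0.6,-0.18,-0.044],[0.012,0.6,-0.18,-0.044],[0.012,0.6,-0.18,-0.044]]]'
python3 - <<'E'
from h import *
rows([.5217,-.0015,.2633],-72.5)
p=ctrl.state()['position'];G=p+[0,0,.019]; n=np.array([-.519,-.164,.839]); T=G-.097*n
w=snap('wrist','w5');s=snap('side','s5');t=snap('top','t5')
for k,c in(('w',w),('s',s),('t',t)): print(k,'tip exp',proj(c,T).round(1),'grasp',proj(c,G).round(1),'lens',proj(c,np.array([.624,.031,.117])).round(1))
a=cv2.resize(s['pixels'][125:260,200:380],(400,300),interpolation=cv2.INTER_CUBIC)
b=cv2.resize(t['pixels'][130:265,240:420],(400,300),interpolation=cv2.INTER_CUBIC)
x=cv2.resize(w['pixels'],(480,300))
m=np.zeros((600,800,3),'uint8');m[:300,:400]=a;m[:300,400:]=b;m[300:,:480]=x
cv2.imwrite('pics/m5.png',cv2.convertScaleAbs(m,alpha=1.3)[:,:,::-1])
E
```

```text
time_s: 10.3
position: [0.5001, -0.0067, 0.2969]
tool_rot: [0.7, 0.109, -0.697, 0.108]
ft_force: [-0.4, -0.6, -2.5]
grip_width: 0.0164
t 10.3 tcp [ 0.5001 -0.0067  0.2969] yaw -72.4 F [-0.4 -0.6 -2.5] w 0.0164 -> row [0.0843, 0.004, -0.0551] 0.0003 rows>= 1
w tip exp [319.9 134.4] grasp [319.8 283. ] lens [321.6  34.8]
s tip exp [322.8 174.9] grasp [343.1 152.5] lens [297.2 202.9]
t tip exp [326.6 209.7] grasp [334.  228.1] lens [318.6 188. ]
```

View pics/m5.png

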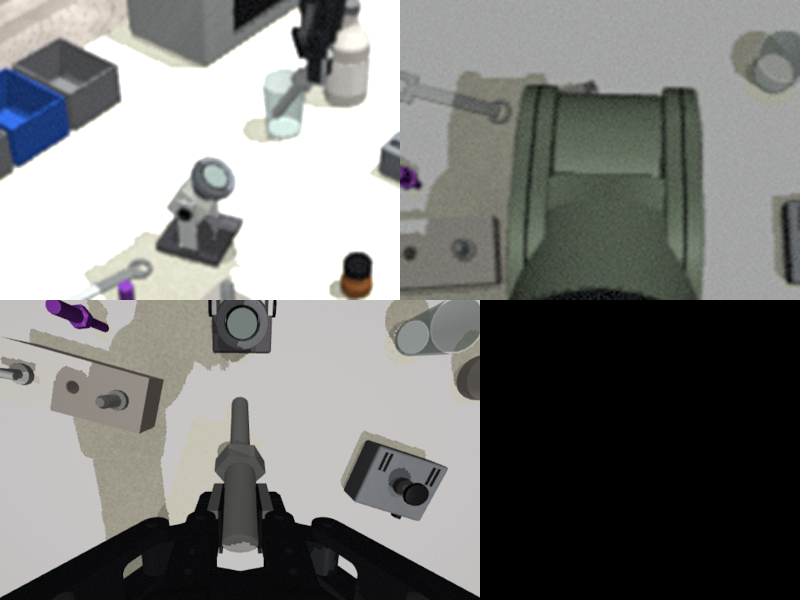

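The well points at the lens. The wrist view shows the tip at (320,135), predicted (320,134), and the lens at (323,31). The side view shows the tip at about (323,177), predicted (323,175), and the well's own rack hole is empty. Moving in to the focus point.

```bash
python3 -m crank '[[[0.02,0.001,-0.013,0],[0.042,0.002,-0.027,0],[0.063,0.003,-0.041,0],[0.078,0.004,-0.051,0],[0.084,0.004,-0.055,0],[0.084,0.004,-0.055,0],[0.084,0.004,-0.055,0],[0.084,0.004,-0.055,0]]]'
python3 - <<'E'
from h import *
rows([.5217,-.0015,.2633],-72.5)
w=snap('wrist','w6');s=snap('side','s6')
n=np.array([-.519,-.164,.839]);P=np.array([.65,.039,.075])
p=ctrl.state()['position'];G=p+[0,0,.019];T=G-.097*n
print('model tip-focus',T-(P+.15*n))
for k,c in(('w',w),('s',s)): print(k,'tip',proj(c,T).round(1),'glass',proj(c,P+.042*n).round(1),'axis pts',[proj(c,P+d*n).round(0).tolist() for d in(.05,.1,.15,.247)],'collar',proj(c,T+.067*n).round(1))
a=cv2.resize(s['pixels'][135:250,245:365],(600,575),interpolation=cv2.INTER_CUBIC)
b=cv2.resize(w['pixels'][0:400,220:420],(200,400))
m=np.zeros((600,800,3),'uint8');m[:575,:600]=a;m[:400,600:]=b
cv2.imwrite('pics/m6.png',cv2.convertScaleAbs(m,alpha=1.1)[:,:,::-1])
E
```

```text
time_s: 11.25
position: [0.5219, -0.0022, 0.2639]
tool_rot: [0.701, 0.109, -0.697, 0.107]
ft_force: [-0.6, -0.7, -2.5]
grip_width: 0.0167
t 11.25 tcp [ 0.5219 -0.0022  0.2639] yaw -72.4 F [-0.6 -0.7 -2.5] w 0.0167 -> row [0.0015, -0.0018, -0.0001] 0.0002 rows>= 1
model tip-focus [ 9.39908879e-05 -6.35500501e-04  6.21645386e-04]
w tip [319.8 134.4] glass [319.   52.2] axis pts [[319.0, 57.0], [319.0, 90.0], [319.0, 134.0], [318.0, 282.0]] collar [319.8 223.7]
s tip [315.3 182.8] glass [295.9 204.4] axis pts [[297.0, 203.0], [306.0, 193.0], [315.0, 183.0], [334.0, 162.0]] collar [328.4 168.3]
```

View pics/m6.png

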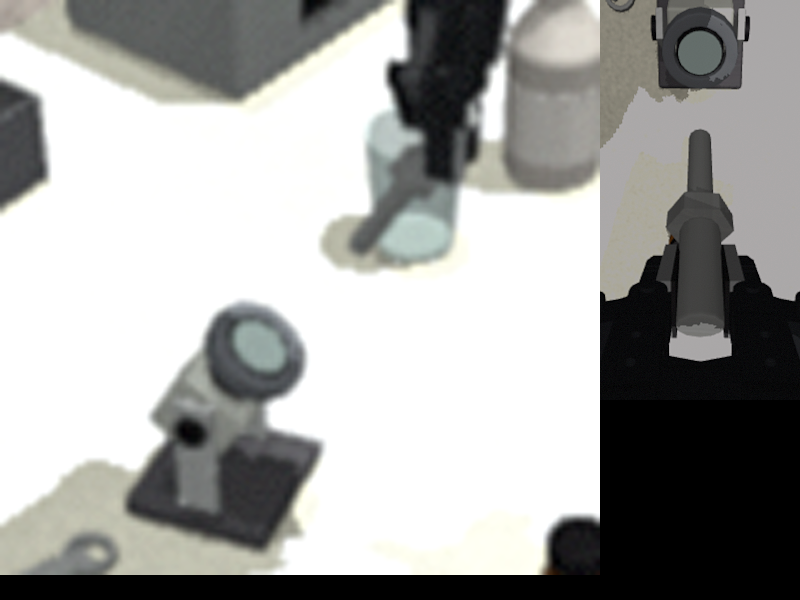

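Side: tip at (317,184), model (315,183), with the stem's line running into the lens. Wrist: tip (320,134) and lens (320,52) as predicted. Everything agrees, so I'm handing in.

```bash
python3 -m crank '[[[0,0,0,0],[0,0,0,0],[0,0,0,0]]]'; python3 -c "
from h import *
print(ctrl.hand_in())"
```

```text
time_s: 11.65
position: [0.5219, -0.0021, 0.2639]
tool_rot: [0.701, 0.109, -0.697, 0.107]
ft_force: [0.5, 0.3, -1.3]
grip_width: 0.0167
the job is handed in; nothing more can be done
None
```

The job is handed in at 11.65 s, with the thermowell held still in front of the lens; the hand-in reports no verdict.

**What I did:**
- I pressed the plunger to its stop. The tool read z = 75.8 mm and 27.6 N there, and later wrist views show the plunger up again.
- I gripped the thermowell by its neck. The moves cannot tilt the tool, so I levered the well about 33° in the jaws with its tip still in its own rack hole, using about 2 N.
- I then firmed the grip to 60 N, lifted it clear and held it in front of the camera.

**Last checks:**
- **Tip position:** my model puts the tip within about 1 mm of the focus point. The wrist view matched that prediction to within a pixel, and the side view to 1–2 pixels.
- **Aim:** the stem's line runs into the lens in both views.
- **Lens direction:** this is the least certain part. My estimates of its tilt ranged from 32° to 35°. One azimuth estimate, from the foot plate in the side view, was about 16° off the others, so I set it aside. The wrist view supported the azimuth I used.
- **Bystanders:** the things I could see in the last views looked unmoved, but I did not measure them again. I did not recheck the flask after the start.

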